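# Set a caked blast gate just short of where it binds

### The job

The blade of the bench dust inlet's blast gate has plaster caked somewhere in its groove and jams if it is forced. Slide the gate shut gently until you feel it bind, ease it back open by about a centimetre so that it is free, then turn the wing screw clockwise until it nips the blade tight, and let go. Leave the other things on the bench where they are.

Things in the scene. Friction and masses are not known exactly. Their poses are not given: they have to be found in the camera images.
- inlet: Bench dust inlet, fixed: an aluminium blast-gate housing (172 mm wide in y, 32 mm thick in x, top 155 mm above the bench) with a steel bell mouth (156 mm across) towards the robot and a 100 mm duct behind, bent down into the bench. Origin on the bench under the middle of the housing; x along the duct, away from the mouth, z up. The blade slides along y and comes out of the -y side.
- gate_grip (a point): Middle of the gate's wooden grip, upright on the blade's outer end, on the housing's -y side: 14 mm thick (x), 26 mm wide (y), from 82 to 172 mm above the bench. This point is 150 mm above the bench, 22 mm below the top; axes as the inlet's. Sliding it to +y shuts the gate, to -y opens it. The blade is held stiffly sideways: only force along y tells of a bind.
- gate (a joint): Opening of the gate in m: 0 shut, 0.1 open; the grip lies 0.115 m plus this from the inlet's origin to -y. The blade drags with about 2 N. At an unseen and unmeasured place, 0.02 to 0.07, it meets the caked plaster (cake): from there the push rises about 4 N for each mm. 6 to 10 N above the drag is a clear bind; more than 20 N would force it.
- wing_grip (a point): Wing screw on top of the housing, 45 mm to the -y side of its middle: an upright steel bar 44 mm long, 8 mm thick, 22 mm high on a vertical screw. This point is on the screw's axis, 190 mm above the bench, 11 mm below the bar's top, 22 mm above the boss. y runs along the bar, x across its thickness, z up; it turns with the screw.
- wing (a joint): Turn of the wing screw in rad, growing clockwise seen from above: slack at 0 to 0.3, then its point bears on the blade harder and harder; at 1.2 it is nipped tight (it takes about 0.2 N m), 1.6 is the end. It stays where it is left.
- bowl: Carved plaster bowl, 112 mm across and 75 mm high, standing on the bench behind the gate's grip. Origin under its middle.
- sprayer: Spray bottle with a red trigger head, 76 mm across, 177 mm high, standing to the left of the inlet. Origin under its middle.
- jar: Glass jar with a metal cap, 68 mm across and 85 mm high, left of the bell mouth. Origin under its middle.
- flowerpot: Terracotta pot, 136 mm across and 110 mm high, on the right of the bench. Origin under its middle.
- gate_edge (a point): Middle of the blade's leading edge inside the housing, out of sight, 34 mm above the bench; the blade is 3 mm thick. It lies 180 mm from the grip's middle along +y and is what meets the caked plaster. Axes as the inlet's.
- lump1: Plaster offcut, white, 44 mm across, 28 mm high, behind the inlet on its left. Origin under its middle.
- lump2: Plaster offcut, white, 52 mm across, 20 mm high, on the right of the bench, near the bowl. Origin under its middle.
- lump3: Plaster offcut, cream, 38 mm across, 24 mm high, on the right of the bench, beyond the gate's grip. Origin under its middle.
- spatula: Spatula, 200 mm long, lying on the right of the bench. Origin under its middle.

How it is judged:
By the outcome, as a careful person would: the job done as asked, in the order asked, and still so for the second after the job is handed in, with the robot touching nothing.
It also fails if it takes over 69 s, if anything falls off the work surface, if the arm or the gripper's body presses on something with over 40 N, if the wrist force passes 120 N, or if a joint passes its speed limit or range.

### The arm

A 7-joint arm with a two-finger parallel gripper is mounted at the origin on the work surface. World frame = base frame: x ahead of the robot, y to its left, z up, the work surface at z = 0. Lengths are in m, angles in rad, forces in N, time in s.
With the tool pointing down it reaches from about 0.425 to 1.025 m from the base axis. Payload 3.6 kg.
Tool frame: the origin (TCP) lies on the centre line of the jaws, within the pads' length; the fingertips stand 19 mm ahead of it and the grasp point (between the pads) is the TCP (robot.tip_extent is the z of the fingertips in the tool frame, in m); z points along the fingers, y is the line along which they close (so a half turn about z gives the same grasp; the last joint's range is limited). The gripper opens to 85 mm and grips with 20 to 120 N. Pads are 22 mm wide; open, the fingers measure 114 mm over their backs; the gripper's body (76 mm by 85 mm) begins 54 mm behind the grasp point. The pads swing forward as they close: fully open they stand 13 mm farther back than shut.
Start: joints at [-1.216, 0.591, 0.048, 1.609, -0.033, 0.943, -0.034], TCP at [0.315, 0.653, 0.25] pointing down, gripper open.
Joint ranges: [-2.69, 2.69], [-0.47, 2.24], [-1.27, 1.36], [0.19, 2.51], [-1.53, 4.68], [0.08, 2.07], [-3.09, 3.09]. Speed limits (rad/s): [2.57, 2.57, 3.14, 3.14, 3.14, 3.14, 3.14].

### API

Orientations are given as a unit quaternion [x, y, z, w].
In Python, from bench import sensors, imaging, job, robot gives the robot as it stands.
- The arm moves only by the shell command python3 -m jog 'ROWS' [FORCE]. ROWS is text: rows parted by semicolons, each of 5 numbers parted by spaces: the opening, from 0 (shut) to 1 (fully open), then the shift along the tool's x, y, z in units of 0.08 m (1.0 is 0.08 m), then the turn about the tool's z in units of 60 degrees (1.0 is 60 degrees). In form: hand x y z turn; .... A call has 1 to 20 rows; each row is the pose to reach, as a shift and turn from the pose commanded when the call began, along the tool's axes at that moment; what a row does not reach only later rows make up. A row lasts 1/8 s, in which the tool goes at most 62.5 mm and 10.7 degrees, less where a joint would pass 70% of its speed; a pose out of reach is approached as far as the arm can. A call with a number of a shift or a turn outside -1 to 1 is refused whole. A call with a gripper value outside its range is refused whole. The fingers move at their own pace and stop on an object; FORCE is the grip in N (left out, the last holds). Time passes only in rows, so rows that repeat a pose let the fingers close. It gives the time, the measured TCP pose, the force, the opening and the grip force at its end, in the units of the state.
- sensors.observe(): the state, without advancing time (a new reading comes with each control period).
- imaging.get_image(name): name is "scene" or "top"; returns the picture (420x560x3 uint8, red, green, blue); there is no depth.
- imaging.calibration(name): a dict with "vertical_fov" (degrees; the focal length in pixels is half the picture's height over the tangent of half this angle, whatever the lens; pixels are square), "cx", "cy" (the principal point, pixels), "R" (3x3) and "t" (3): a world point X has camera coordinates R X + t. Camera axes: x right, y down, z forward; pixel columns grow to the right and rows downward; lengths in m; the calibration is good to about 2 mm. A picture is of the moment at which its call begins. calibration takes no time and is no camera call.
- job.finish_job(): hands the job in; it is judged then, once.
The state is a dict: "t": time; "joints": joint angles; "joint_velocities": joint speeds; "effort": joint torques, N m; "position": TCP position; "tcp_rot": TCP orientation; "ft_force": force on the tool from outside, world axes, zero at the start; "torque": the same for the moment, N m; "gripper_width": opening from 0.0 (shut) to 1.0 (fully open); "gripper_force": force on a finger pad.
Only numpy, scipy, OpenCV 4.12 (cv2) and the standard library are available. Lean on these libraries where they do the work, as an engineer would, in place of code of your own. Each camera call takes 0.05 s, during which the arm holds its last target. There are 200 camera calls.

## Working session

There is one attempt and no reset: what is moved stays moved. The work goes in short steps, Python scripts to look and compute and a shell command to move; the robot and the scene stay as the last step left them, time stands still between calls to the robot, and variables do not carry over. Pictures are saved under pics/ and viewed, at most 10 in all, crops included, and the job is handed in when it is done.

```bash
ls; mkdir -p pics; python3 - <<'E'
from bench import sensors, imaging, robot
import cv2
s=sensors.observe()
for k,v in s.items(): print(k,v)
print(robot.tip_extent)
for n in("scene","top"):
    im=imaging.get_image(n); cv2.imwrite(f"pics/{n}0.png",im[:,:,::-1])
    print(n,imaging.calibration(n))
E
```

```text
pics
t 0.0
joints [-1.21550819  0.59214023  0.04829049  1.60982379 -0.03331932  0.94273929
 -0.03370469]
joint_velocities [-0.00083722  0.00152227  0.00064849 -0.00123665 -0.00031337  0.00041103
  0.00208598]
effort [ 2.81493776e-04 -5.48709011e+01  1.54695880e+00 -1.98118347e+01
  9.40050435e-03  9.05080873e-03 -1.78265509e-05]
position [0.31419581 0.65249665 0.24912491]
tcp_rot [ 2.22480314e-01  9.74936501e-01 -1.13488402e-03 -2.03000594e-04]
ft_force [-0.21388994 -0.24509638 -0.25709309]
torque [-0.01580583  0.0249801   0.00155204]
gripper_force 0.0
gripper_width 0.9982533307146586
0.019
scene {'vertical_fov': 50.605320428728966, 'cx': 282.01110727937714, 'cy': 212.4489828438682, 'R': array([[-0.54961936,  0.83518677,  0.01953499],
       [ 0.57742927,  0.39668535, -0.71359384],
       [-0.60373338, -0.38092491, -0.70028724]]), 't': array([ 0.37199058, -0.22529598,  1.59230223])}
top {'vertical_fov': 54.926985238391715, 'cx': 277.9411558970891, 'cy': 216.23723388145046, 'R': array([[-0.00493032, -0.99990504,  0.01286879],
       [-0.99259538,  0.00333158, -0.12142205],
       [ 0.12136764, -0.01337215, -0.99251755]]), 't': array([-0.06332531,  0.61764874,  1.09454259])}
```

View pics/scene0.png

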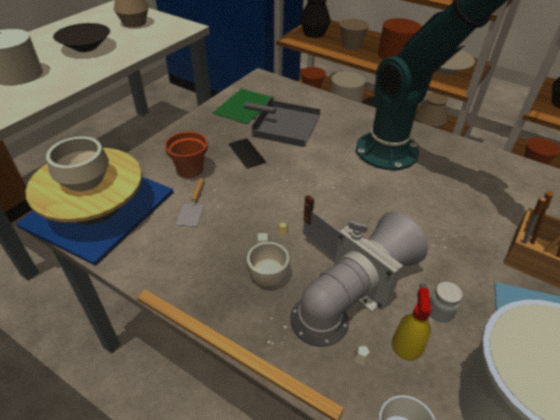

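View pics/top0.png

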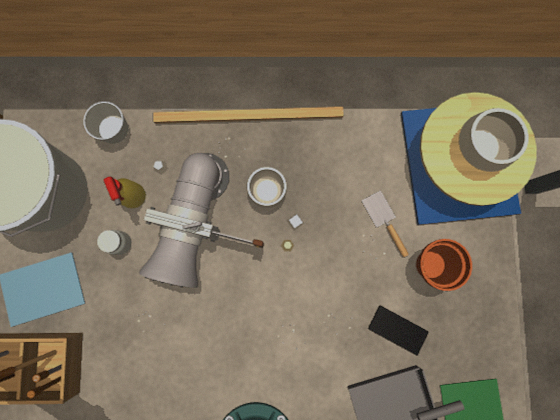

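The scene view shows the inlet's grip at about (309,208) and the housing at about (365,245). The top view shows the grip at about (258,243), the housing line from (148,215) to (212,230), and the wing screw near (207,228). I'll enlarge both around the housing.

```bash
python3 - <<'E'
import cv2,numpy as np
a=cv2.imread("pics/scene0.png")[185:320,285:435]; b=cv2.imread("pics/top0.png")[190:290,130:280]
a=cv2.resize(a,None,fx=5.2,fy=4.4,interpolation=cv2.INTER_CUBIC)
cv2.imwrite("pics/c1.png",cv2.convertScaleAbs(a,alpha=1.3)); b=cv2.resize(b,None,fx=5.2,fy=5.2,interpolation=cv2.INTER_CUBIC)
cv2.imwrite("pics/c2.png",b)
E
```

```text
(no output)
```

View pics/c1.png

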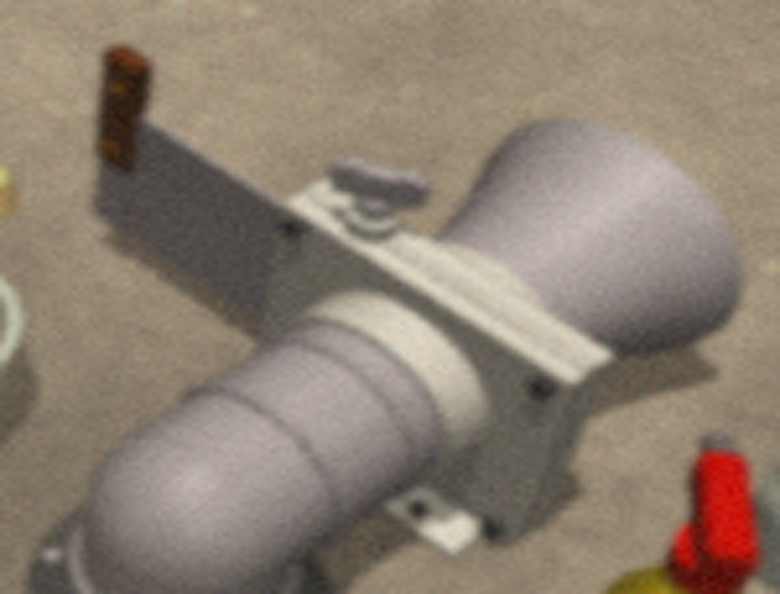

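View pics/c2.png

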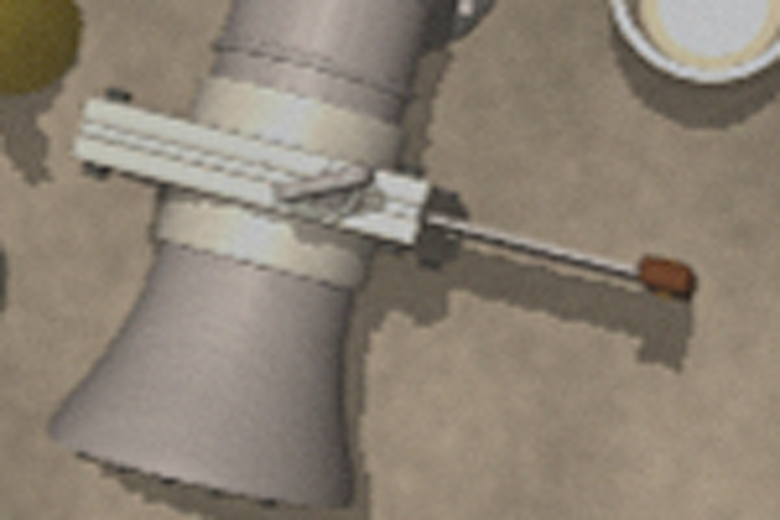

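```bash
cat > h.py <<'E'
import numpy as np
from bench import imaging
def ray(n,px):
    c=imaging.calibration(n); f=210/np.tan(np.radians(c["vertical_fov"]/2))
    d=c["R"].T@np.array([(px[0]-c["cx"])/f,(px[1]-c["cy"])/f,1.]); return -c["R"].T@c["t"],d/np.linalg.norm(d)
def plane(n,px,z):
    o,d=ray(n,px); return o+d*(z-o[2])/d[2]
def tri(ps,pt):
    A=0;b=0;rs=[ray("scene",ps),ray("top",pt)]
    for o,d in rs:
        P=np.eye(3)-np.outer(d,d);A=A+P;b=b+P@o
    X=np.linalg.solve(A,b); return X,[np.linalg.norm(np.cross(X-o,d))*1e3 for o,d in rs]
E
python3 - <<'E'
from h import *
np.set_printoptions(precision=4,suppress=True)
s=lambda x,y:(x/5.2+285,y/4.4+185)
t=lambda x,y:(x/5.2+130,y/5.2+190)
print("grip",tri(s(127,53),t(667,272)),plane("top",t(667,272),.172),plane("scene",s(127,53),.172))
print("wing",tri(s(382,170),t(323,183)),plane("top",t(323,183),.201))
for p,z in(((278,190),.2),((368,175),.2),((92,97),.155),((78,155),.155),((430,180),.155),((412,243),.155)): print(p,plane("top",t(*p),z))
for p in((325,180),(612,352),(575,382)): print(p,plane("scene",s(*p),.155))
E
```

```text
grip (array([ 0.5362, -0.0135,  0.167 ]), [np.float64(2.1248982673666967), np.float64(2.1248982673667056)]) [ 0.5369 -0.0156  0.172 ] [ 0.54   -0.0091  0.172 ]
wing (array([0.5765, 0.1442, 0.1938]), [np.float64(1.935333934532286), np.float64(1.9353339345322524)]) [0.5766 0.141  0.201 ]
(278, 190) [0.5736 0.1617 0.2   ]
(368, 175) [0.5804 0.1207 0.2   ]
(92, 97) [0.6233 0.2621 0.155 ]
(78, 155) [0.5952 0.2679 0.155 ]
(430, 180) [0.5825 0.0989 0.155 ]
(412, 243) [0.5522 0.1071 0.155 ]
(325, 180) [0.5609 0.1145 0.155 ]
(612, 352) [0.6    0.2764 0.155 ]
(575, 382) [0.6276 0.2707 0.155 ]
```

Grip top is at about (0.537, -0.0135), the wing at about (0.577, 0.142), inlet yaw about -15°, and the bar's yaw about +9°. I'll move above the grip with the jaws along the slide axis.

```bash
python3 -m jog '0.55 0 0 0 -0.18; 0.55 0 0 0 -0.18' 30
for i in 1; do
python3 -m jog '0.55 -0.3 -0.46 0 0; 0.55 -0.6 -0.92 0 0; 0.55 -0.6 -0.92 0 0'
python3 -m jog '0.55 -0.3 -0.46 0 0; 0.55 -0.6 -0.92 0 0; 0.55 -0.6 -0.92 0 0'
python3 -m jog '0.55 -0.3 -0.46 0 0; 0.55 -0.6 -0.92 0 0; 0.55 -0.6 -0.92 0 0'
python3 -m jog '0.55 -0.3 -0.46 0 0; 0.55 -0.6 -0.92 0 0; 0.55 -0.6 -0.92 0 0'
python3 -m jog '0.55 -0.3 -0.46 0 0; 0.55 -0.6 -0.92 0 0; 0.55 -0.6 -0.92 0 0'
python3 -m jog '0.55 -0.3 -0.46 0 0; 0.55 -0.6 -0.92 0 0; 0.55 -0.6 -0.92 0 0'
python3 -m jog '0.55 -0.3 -0.46 0 0; 0.55 -0.6 -0.92 0 0; 0.55 -0.6 -0.92 0 0'
done
```

```text
t: 0.35
position: [0.3145, 0.6528, 0.2497]
tcp_rot: [0.131, 0.991, -0.001, -0.0]
ft_force: [-0.4, 0.0, 0.6]
gripper_width: 0.605
gripper_force: 0.0
t: 0.72
position: [0.345, 0.5649, 0.25]
tcp_rot: [0.134, 0.991, -0.002, 0.001]
ft_force: [-0.2, 0.5, 0.2]
gripper_width: 0.548
gripper_force: 0.0
t: 1.1
position: [0.3714, 0.4826, 0.2502]
tcp_rot: [0.134, 0.991, -0.001, 0.0]
ft_force: [0.2, -0.2, -0.4]
gripper_width: 0.55
gripper_force: 0.0
t: 1.48
position: [0.3982, 0.4001, 0.2502]
tcp_rot: [0.133, 0.991, -0.001, 0.0]
ft_force: [-0.7, 0.2, 0.6]
gripper_width: 0.551
gripper_force: 0.0
t: 1.85
position: [0.4254, 0.3176, 0.2504]
tcp_rot: [0.133, 0.991, -0.0, 0.0]
ft_force: [0.5, 0.2, -0.8]
gripper_width: 0.55
gripper_force: 0.0
t: 2.22
position: [0.453, 0.2348, 0.2505]
tcp_rot: [0.132, 0.991, 0.0, 0.0]
ft_force: [0.5, -0.1, -0.3]
gripper_width: 0.547
gripper_force: 0.0
t: 2.6
position: [0.4806, 0.1518, 0.2505]
tcp_rot: [0.132, 0.991, 0.0, 0.001]
ft_force: [0.4, 0.1, -0.0]
gripper_width: 0.55
gripper_force: 0.0
t: 2.98
position: [0.5083, 0.0686, 0.2505]
tcp_rot: [0.131, 0.991, 0.0, 0.001]
ft_force: [0.1, 1.2, 0.2]
gripper_width: 0.551
gripper_force: 0.0
```

```bash
python3 -m jog '0.55 -0.3 -0.45 0 0; 0.55 -0.61 -0.9 0 0; 0.55 -0.61 -0.9 0 0; 0.55 -0.61 -0.9 0 0'
python3 - <<'E'
from bench import imaging
import cv2,numpy as np
a=imaging.get_image("scene")[:,:,::-1][130:280,260:410]; b=imaging.get_image("top")[:,:,::-1][190:290,180:280]
b=cv2.resize(b,(400,400),interpolation=cv2.INTER_CUBIC);a=cv2.resize(a,(400,400),interpolation=cv2.INTER_CUBIC)
cv2.imwrite("pics/c3.png",np.hstack([a,b]))
E
```

```text
t: 3.48
position: [0.5355, -0.0098, 0.2501]
tcp_rot: [0.128, 0.992, 0.001, -0.0]
ft_force: [-0.4, 1.1, -1.0]
gripper_width: 0.551
gripper_force: 0.0
```

View pics/c3.png

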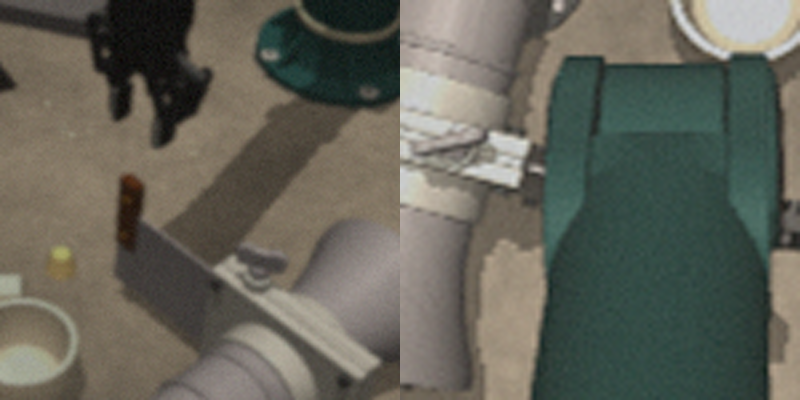

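The right half shows only the arm over the grip. In the left half the fingertips sit around (120,115) and (160,140), straddling the line above the grip top at (131,180), which matches the measurement. Descending now.

```bash
python3 -m jog '0.55 0 -0.03 0.2 0; 0.55 0 -0.03 0.5 0; 0.55 0 -0.03 0.8 0; 0.55 0 -0.03 0.8 0; 0.55 0 -0.03 0.8 0'
python3 -m jog '0.55 0 0 0.2 0; 0.55 0 0 0.4 0; 0.55 0 0 0.4 0; 0.55 0 0 0.4 0'
python3 -m jog '0.5 0 0 0 0;0.45 0 0 0 0; 0.4 0 0 0 0; 0.37 0 0 0 0; 0.35 0 0 0 0; 0.33 0 0 0 0; 0.31 0 0 0 0; 0.29 0 0 0 0; 0.27 0 0 0 0; 0.2 0 0 0 0; 0.1 0 0 0 0; 0.1 0 0 0 0' 30
```

```text
t: 4.2
position: [0.5348, -0.0152, 0.1864]
tcp_rot: [0.13, 0.992, 0.0, 0.0]
ft_force: [-0.2, -0.3, 1.1]
gripper_width: 0.551
gripper_force: 0.0
t: 4.7
position: [0.5347, -0.0156, 0.1541]
tcp_rot: [0.13, 0.992, -0.0, -0.0]
ft_force: [-0.1, -0.6, 0.4]
gripper_width: 0.552
gripper_force: 0.0
t: 6.2
position: [0.5349, -0.0155, 0.1545]
tcp_rot: [0.13, 0.992, 0.0, 0.0]
ft_force: [-0.2, 1.6, 5.2]
gripper_width: 0.296
gripper_force: 29.6
```

```bash
cat > c.py <<'E'
import sys,numpy as np
from bench import sensors
s=sensors.observe(); f=s["ft_force"]; d=np.array([.258,.966,0]); p=s["position"]
print("along %.1f side %.1f fz %.1f s=%.4f t=%.2f"%(f@d,f@[.966,-.258,0],f[2],p@d,s["t"]))
sys.exit(bool(f@d<-6))
E
J="python3 -m jog"; python3 c.py
python3 -m jog '0.1 0 0.04 0 0; 0.1 0 0.08 0 0; 0.1 0 0.1 0 0; 0.1 0 0.1 0 0' >/dev/null; python3 c.py || exit
python3 -m jog '0.1 0 0.025 0 0; 0.1 0 0.05 0 0; 0.1 0 0.05 0 0' >/dev/null; python3 c.py || exit
python3 -m jog '0.1 0 0.0125 0 0; 0.1 0 0.025 0 0; 0.1 0 0.025 0 0' >/dev/null; python3 c.py || exit
python3 -m jog '0.1 0 0.0125 0 0; 0.1 0 0.025 0 0; 0.1 0 0.025 0 0' >/dev/null; python3 c.py || exit
python3 -m jog '0.1 0 0.0125 0 0; 0.1 0 0.025 0 0; 0.1 0 0.025 0 0' >/dev/null; python3 c.py || exit
python3 -m jog '0.1 0 0.0125 0 0; 0.1 0 0.025 0 0; 0.1 0 0.025 0 0' >/dev/null; python3 c.py || exit
python3 -m jog '0.1 0 0.0125 0 0; 0.1 0 0.025 0 0; 0.1 0 0.025 0 0' >/dev/null; python3 c.py || exit
python3 -m jog '0.1 0 0.0125 0 0; 0.1 0 0.025 0 0; 0.1 0 0.025 0 0' >/dev/null; python3 c.py || exit
```

```text
along 1.5 side -0.6 fz 5.2 s=0.1230 t=6.20
along -0.9 side -0.3 fz 5.7 s=0.1293 t=6.70
along -0.6 side -0.6 fz 6.2 s=0.1332 t=7.08
along -2.0 side -0.5 fz 6.4 s=0.1351 t=7.45
along -1.4 side -0.6 fz 6.5 s=0.1371 t=7.83
along -1.7 side -0.7 fz 6.5 s=0.1391 t=8.20
along -2.2 side -0.6 fz 6.9 s=0.1411 t=8.57
along -1.9 side 0.6 fz 6.3 s=0.1431 t=8.95
along -1.8 side -1.0 fz 7.0 s=0.1451 t=9.32
```

```bash
python3 -m jog '0.1 0 0.0125 0 0; 0.1 0 0.025 0 0; 0.1 0 0.025 0 0' >/dev/null; python3 c.py || exit
python3 -m jog '0.1 0 0.0125 0 0; 0.1 0 0.025 0 0; 0.1 0 0.025 0 0' >/dev/null; python3 c.py || exit
python3 -m jog '0.1 0 0.0125 0 0; 0.1 0 0.025 0 0; 0.1 0 0.025 0 0' >/dev/null; python3 c.py || exit
python3 -m jog '0.1 0 0.0125 0 0; 0.1 0 0.025 0 0; 0.1 0 0.025 0 0' >/dev/null; python3 c.py || exit
python3 -m jog '0.1 0 0.0125 0 0; 0.1 0 0.025 0 0; 0.1 0 0.025 0 0' >/dev/null; python3 c.py || exit
python3 -m jog '0.1 0 0.0125 0 0; 0.1 0 0.025 0 0; 0.1 0 0.025 0 0' >/dev/null; python3 c.py || exit
python3 -m jog '0.1 0 0.0125 0 0; 0.1 0 0.025 0 0; 0.1 0 0.025 0 0' >/dev/null; python3 c.py || exit
python3 -m jog '0.1 0 0.0125 0 0; 0.1 0 0.025 0 0; 0.1 0 0.025 0 0' >/dev/null; python3 c.py || exit
python3 -m jog '0.1 0 0.0125 0 0; 0.1 0 0.025 0 0; 0.1 0 0.025 0 0' >/dev/null; python3 c.py || exit
python3 -m jog '0.1 0 0.0125 0 0; 0.1 0 0.025 0 0; 0.1 0 0.025 0 0' >/dev/null; python3 c.py || exit
python3 -m jog '0.1 0 0.0125 0 0; 0.1 0 0.025 0 0; 0.1 0 0.025 0 0' >/dev/null; python3 c.py || exit
python3 -m jog '0.1 0 0.0125 0 0; 0.1 0 0.025 0 0; 0.1 0 0.025 0 0' >/dev/null; python3 c.py || exit
```

```text
along -1.8 side -0.7 fz 6.4 s=0.1471 t=9.70
along -2.0 side -0.6 fz 6.6 s=0.1491 t=10.07
along -1.5 side 0.1 fz 6.2 s=0.1511 t=10.45
along -1.8 side -1.0 fz 6.8 s=0.1531 t=10.82
along -1.5 side 0.3 fz 6.9 s=0.1551 t=11.20
along -2.1 side -0.5 fz 6.5 s=0.1571 t=11.57
along -1.1 side -0.6 fz 6.8 s=0.1591 t=11.95
along -1.5 side -1.0 fz 6.7 s=0.1611 t=12.32
along -0.9 side -0.7 fz 6.3 s=0.1631 t=12.70
along -0.6 side -1.4 fz 7.0 s=0.1651 t=13.07
along -1.5 side -1.4 fz 6.6 s=0.1671 t=13.45
along -0.8 side -0.6 fz 7.0 s=0.1691 t=13.82
```

```bash
python3 -m jog '0.1 0 0.0125 0 0; 0.1 0 0.025 0 0; 0.1 0 0.025 0 0' >/dev/null; python3 c.py || exit
python3 -m jog '0.1 0 0.0125 0 0; 0.1 0 0.025 0 0; 0.1 0 0.025 0 0' >/dev/null; python3 c.py || exit
python3 -m jog '0.1 0 0.0125 0 0; 0.1 0 0.025 0 0; 0.1 0 0.025 0 0' >/dev/null; python3 c.py || exit
python3 -m jog '0.1 0 0.0125 0 0; 0.1 0 0.025 0 0; 0.1 0 0.025 0 0' >/dev/null; python3 c.py || exit
python3 -m jog '0.1 0 0.0125 0 0; 0.1 0 0.025 0 0; 0.1 0 0.025 0 0' >/dev/null; python3 c.py || exit
python3 -m jog '0.1 0 0.0125 0 0; 0.1 0 0.025 0 0; 0.1 0 0.025 0 0' >/dev/null; python3 c.py || exit
python3 -m jog '0.1 0 0.0125 0 0; 0.1 0 0.025 0 0; 0.1 0 0.025 0 0' >/dev/null; python3 c.py || exit
python3 -m jog '0.1 0 0.0125 0 0; 0.1 0 0.025 0 0; 0.1 0 0.025 0 0' >/dev/null; python3 c.py || exit
python3 -m jog '0.1 0 0.0125 0 0; 0.1 0 0.025 0 0; 0.1 0 0.025 0 0' >/dev/null; python3 c.py || exit
python3 -m jog '0.1 0 0.0125 0 0; 0.1 0 0.025 0 0; 0.1 0 0.025 0 0' >/dev/null; python3 c.py || exit
python3 -m jog '0.1 0 0.0125 0 0; 0.1 0 0.025 0 0; 0.1 0 0.025 0 0' >/dev/null; python3 c.py || exit
python3 -m jog '0.1 0 0.0125 0 0; 0.1 0 0.025 0 0; 0.1 0 0.025 0 0' >/dev/null; python3 c.py || exit
```

```text
along -1.3 side -1.1 fz 6.6 s=0.1711 t=14.20
along -1.6 side -0.5 fz 6.8 s=0.1731 t=14.57
along -2.6 side -1.0 fz 6.6 s=0.1751 t=14.95
along -0.9 side -0.9 fz 6.5 s=0.1771 t=15.32
along -1.9 side -1.3 fz 8.0 s=0.1791 t=15.70
along -1.3 side -0.8 fz 6.9 s=0.1811 t=16.07
along -1.9 side -1.0 fz 6.4 s=0.1831 t=16.45
along -0.5 side -2.5 fz 7.0 s=0.1851 t=16.82
along -0.9 side -0.6 fz 6.4 s=0.1871 t=17.20
along -1.9 side -1.2 fz 6.9 s=0.1891 t=17.57
along -0.8 side -1.9 fz 7.3 s=0.1910 t=17.95
along -3.7 side -1.8 fz 7.7 s=0.1918 t=18.32
```

```bash
sed -i 's/<-6/<-7.5/' c.py
python3 -m jog '0.1 0 0.006 0 0; 0.1 0 0.006 0 0; 0.1 0 0.006 0 0' >/dev/null; python3 c.py || exit
python3 -m jog '0.1 0 0.006 0 0; 0.1 0 0.006 0 0; 0.1 0 0.006 0 0' >/dev/null; python3 c.py || exit
python3 -m jog '0.1 0 0.006 0 0; 0.1 0 0.006 0 0; 0.1 0 0.006 0 0' >/dev/null; python3 c.py || exit
python3 -m jog '0.1 0 0.006 0 0; 0.1 0 0.006 0 0; 0.1 0 0.006 0 0' >/dev/null; python3 c.py || exit
```

```text
along -4.8 side -2.1 fz 9.6 s=0.1919 t=18.70
along -5.6 side -0.3 fz 8.8 s=0.1921 t=19.07
along -6.0 side -1.2 fz 7.5 s=0.1923 t=19.45
along -6.6 side -1.5 fz 8.6 s=0.1924 t=19.82
```

```bash
sed -i 's/<-7.5/<-9/' c.py
python3 -m jog '0.1 0 0.01 0 0; 0.1 0 0.01 0 0; 0.1 0 0.01 0 0' >/dev/null; python3 c.py || exit
python3 -m jog '0.1 0 0.006 0 0; 0.1 0 0.006 0 0; 0.1 0 0.006 0 0' >/dev/null; python3 c.py || exit
python3 -m jog '0.1 0 0.006 0 0; 0.1 0 0.006 0 0; 0.1 0 0.006 0 0' >/dev/null; python3 c.py || exit
python3 -m jog '0.1 0 0.006 0 0; 0.1 0 0.006 0 0; 0.1 0 0.006 0 0' >/dev/null; python3 c.py || exit
python3 -m jog '0.1 0 0.006 0 0; 0.1 0 0.006 0 0; 0.1 0 0.006 0 0' >/dev/null; python3 c.py || exit
```

```text
along -6.9 side -1.3 fz 9.0 s=0.1927 t=20.20
along -7.4 side -1.0 fz 9.4 s=0.1928 t=20.57
along -8.3 side -0.2 fz 9.4 s=0.1930 t=20.95
along -8.2 side -0.8 fz 10.2 s=0.1932 t=21.32
along -9.4 side -1.6 fz 9.3 s=0.1933 t=21.70
```

Clear bind, about 8 N above the drag, at s=0.1933. Easing back to about s=0.183.

```bash
python3 -m jog '0.1 0 -0.04 0 0; 0.1 0 -0.08 0 0; 0.1 0 -0.12 0 0; 0.1 0 -0.15 0 0; 0.1 0 -0.18 0 0; 0.1 0 -0.18 0 0; 0.1 0 -0.18 0 0' >/dev/null; python3 c.py
```

```text
along 1.1 side -0.8 fz 5.3 s=0.1846 t=22.57
```

```bash
python3 -m jog '0.1 0 -0.01 0 0; 0.1 0 -0.02 0 0; 0.1 0 -0.02 0 0; 0.1 0 -0.02 0 0' >/dev/null; python3 c.py
python3 -m jog '0.15 0 0 0 0; 0.3 0 0 0 0; 0.34 0 0 0 0; 0.38 0 0 0 0; 0.42 0 0 0 0; 0.46 0 0 0 0; 0.5 0 0 0 0; 0.5 0 0 0 0;0.5 0 0 0 0'; python3 c.py
```

```text
along 1.1 side -0.4 fz 5.7 s=0.1833 t=23.07
t: 24.2
position: [0.5503, 0.043, 0.1543]
tcp_rot: [0.13, 0.992, 0.0, 0.0]
ft_force: [0.1, -0.1, 1.1]
gripper_width: 0.501
gripper_force: 0.0
along -0.1 side 0.1 fz 1.1 s=0.1836 t=24.20
```

```bash
python3 -m jog '0.5 0 0 -0.3 0; 0.5 0 0 -0.7 0; 0.5 0 0 -1 0; 0.5 0 0 -1 0; 0.5 0 0 -1 0' >/dev/null
python3 -m jog '0.45 0 0 -0.2 0.17; 0.45 0 0.3 -0.2 0.34; 0.45 0 0.64 -0.2 0.5; 0.45 0 0.64 -0.2 0.5' >/dev/null
python3 -m jog '0.45 -0.3 0.15 0 0.17; 0.45 -0.5 0.3 0 0.34; 0.45 -0.55 0.35 0 0.51; 0.45 -0.55 0.35 0 0.59;0.45 -0.55 0.35 0 0.59;0.45 -0.55 0.35 0 0.59'
python3 - <<'E'
from bench import imaging,sensors
import cv2,numpy as np
q=sensors.observe()["tcp_rot"]; u=q[:2]; ty=2*u[1]*u-[0,1]; print("tooly yaw",np.degrees(np.arctan2(ty[1],ty[0])))
a=imaging.get_image("scene")[:,:,::-1][130:280,260:460]
cv2.imwrite("pics/c4.png",cv2.resize(a,(800,600),interpolation=cv2.INTER_CUBIC))
E
```

```text
t: 26.08
position: [0.6138, 0.0805, 0.2497]
tcp_rot: [0.644, 0.765, -0.001, -0.0]
ft_force: [-0.9, -0.1, -0.3]
gripper_width: 0.442
gripper_force: 0.0
tooly yaw 9.760651409757015
```

View pics/c4.png

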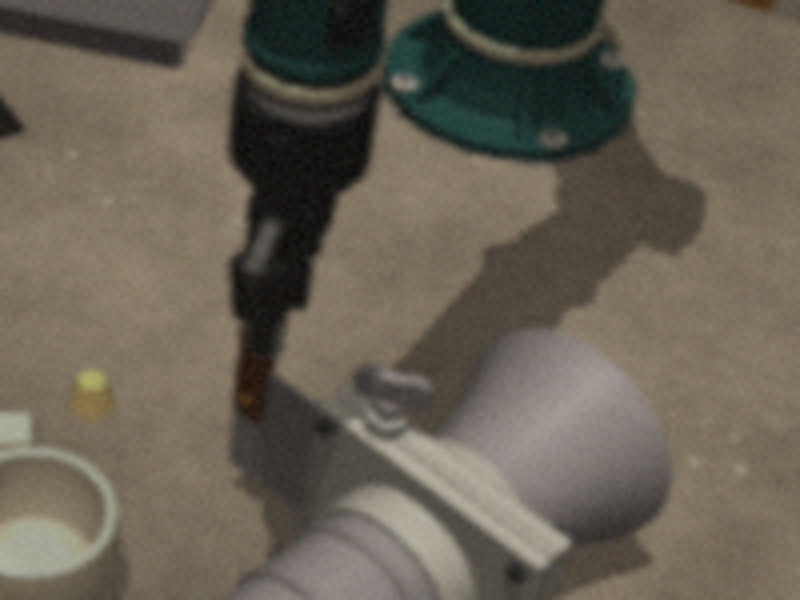

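The picture shows the gate grip now at (252,385), with the gripper beyond it, and the wing bar at (355,380)–(430,390), unchanged. I need to shift over to the wing.

```bash
python3 -m jog '0.45 0.4 -0.15 0 0; 0.45 0.84 -0.32 0 0; 0.45 0.84 -0.32 0 0; 0.45 0.84 -0.32 0 0;0.45 0.84 -0.32 0 0'
python3 - <<'E'
from bench import imaging,sensors
import cv2,numpy as np
a=imaging.get_image("scene")[:,:,::-1][130:280,260:460]
cv2.imwrite("pics/c5.png",cv2.resize(a,(800,600),interpolation=cv2.INTER_CUBIC))
E
```

```text
t: 26.75
position: [0.5784, 0.1417, 0.2505]
tcp_rot: [0.646, 0.764, -0.0, 0.001]
ft_force: [-0.6, 0.1, -0.8]
gripper_width: 0.449
gripper_force: 0.0
```

View pics/c5.png

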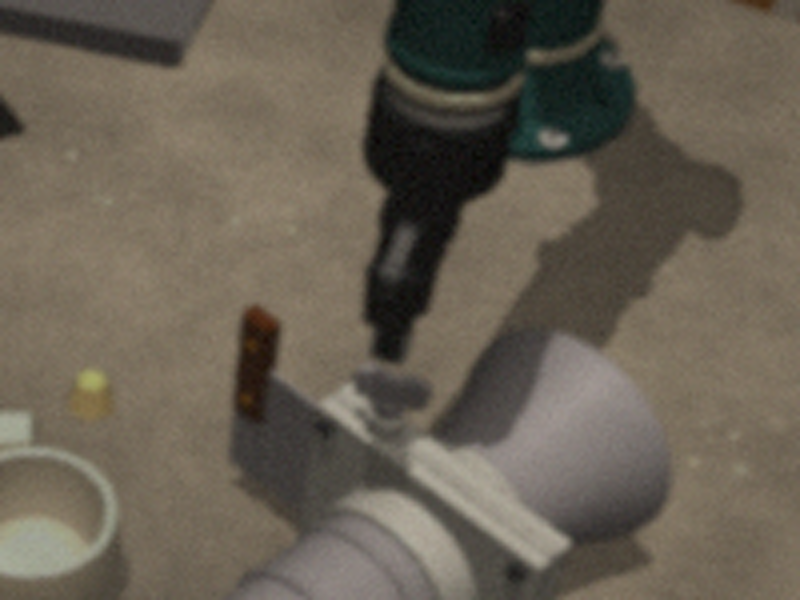

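The front fingertip at (390,355) is just above the bar's middle at (393,378). Descending and closing.

```bash
python3 -m jog '0.45 -0.01 0 0.15 0; 0.45 -0.01 0 0.3 0; 0.45 -0.01 0 0.45 0; 0.45 -0.01 0 0.6 0; 0.45 -0.01 0 0.71 0; 0.45 -0.01 0 0.71 0; 0.45 -0.01 0 0.71 0' 30
python3 -m jog '0.4 0 0 0 0;0.35 0 0 0 0; 0.3 0 0 0 0; 0.25 0 0 0 0; 0.21 0 0 0 0; 0.18 0 0 0 0; 0.16 0 0 0 0; 0.14 0 0 0 0; 0.12 0 0 0 0; 0.1 0 0 0 0; 0.08 0 0 0 0; 0.04 0 0 0 0; 0 0 0 0 0; 0 0 0 0 0'
python3 -c "
from bench import sensors;print(sensors.observe()['torque'])"
```

```text
t: 27.68
position: [0.5783, 0.1424, 0.1938]
tcp_rot: [0.645, 0.764, 0.0, 0.0]
ft_force: [0.4, 0.9, 0.4]
gripper_width: 0.451
gripper_force: 0.0
t: 29.42
position: [0.5788, 0.1426, 0.1938]
tcp_rot: [0.645, 0.764, 0.001, 0.001]
ft_force: [5.1, 1.2, 2.5]
gripper_width: 0.194
gripper_force: 29.4
[ 0.21465609 -1.13099484 -0.03160567]
```

```bash
python3 - <<'E'
from bench import imaging,sensors
import cv2,numpy as np
a=imaging.get_image("scene")[:,:,::-1][190:265,310:410]
b=imaging.get_image("top")[:,:,::-1][190:265,150:250]
f=lambda i:cv2.convertScaleAbs(cv2.resize(i,(800,600),interpolation=cv2.INTER_CUBIC),alpha=1.5)
cv2.imwrite("pics/c6.png",f(a))
E
```

```text
(no output)
```

View pics/c6.png

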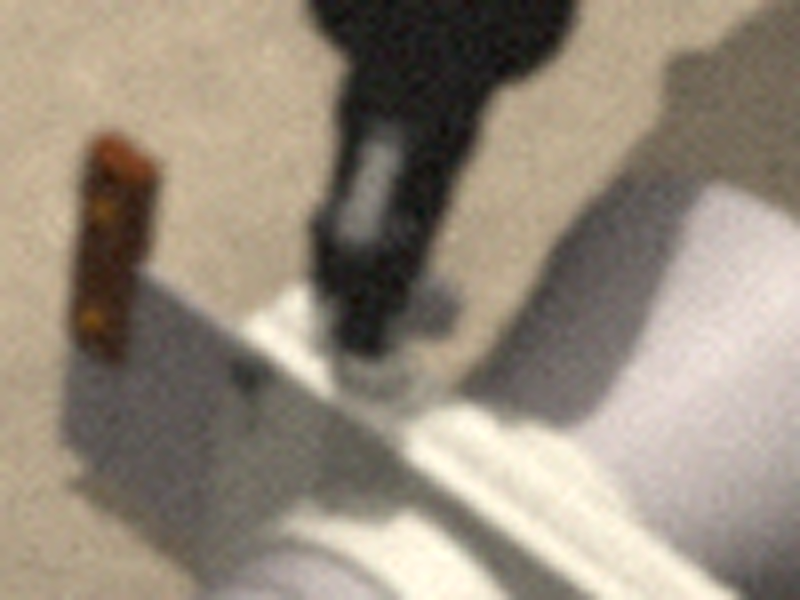

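The finger sits squarely on the bar, with its tip at (360,350) just above the boss. But the jaws stopped at 16 mm, so they are probably on the hub below the bar. I'll reopen, raise about 7 mm and regrip.

```bash
python3 -m jog '0.3 0 0 0 0;0.35 0 0 0 0; 0.35 0 0.015 -0.04 0; 0.35 0 0.015 -0.09 0; 0.35 0 0.015 -0.09 0; 0.3 0 0.015 -0.09 0; 0.25 0 0.015 -0.09 0; 0.2 0 0.015 -0.09 0; 0.17 0 0.015 -0.09 0; 0.14 0 0.015 -0.09 0; 0.12 0 0.015 -0.09 0; 0.1 0 0.015 -0.09 0; 0.08 0 0.015 -0.09 0; 0.05 0 0.015 -0.09 0; 0 0 0.015 -0.09 0; 0 0 0.015 -0.09 0'
python3 -c "
from bench import sensors;print(sensors.observe()['torque'])"
```

```text
t: 31.52
position: [0.579, 0.1427, 0.2008]
tcp_rot: [0.645, 0.764, -0.0, -0.0]
ft_force: [-1.9, -0.0, 1.6]
gripper_width: 0.086
gripper_force: 30.9
[0.08320782 0.38305478 0.08127907]
```

Jaws are on the bar at 7.3 mm. Turning clockwise in stages and watching the torque.

```bash
cat > w.py <<'E'
import numpy as np
from bench import sensors
s=sensors.observe(); u=s["tcp_rot"][:2]; ty=2*u[1]*u-[0,1]
print("t %.2f yaw %.1f tau %s f %s w %.3f j7 %.2f p %s"%(s["t"],np.degrees(np.arctan2(ty[1],ty[0])),s["torque"].round(3),s["ft_force"].round(1),s["gripper_width"],s["joints"][6],s["position"].round(4)))
E
python3 -m jog '0 0 0 0 0; 0 0 0 0 0' 60 >/dev/null; python3 w.py
python3 -m jog '0 0 0 0 0.06; 0 0 0 0 0.12; 0 0 0 0 0.18; 0 0 0 0 0.24; 0 0 0 0 0.3; 0 0 0 0 0.3; 0 0 0 0 0.3' >/dev/null; python3 w.py
python3 -m jog '0 0 0 0 0.06; 0 0 0 0 0.12; 0 0 0 0 0.18; 0 0 0 0 0.24; 0 0 0 0 0.3; 0 0 0 0 0.3; 0 0 0 0 0.3' >/dev/null; python3 w.py
```

```text
t 31.77 yaw 9.7 tau [0.112 0.591 0.115] f [-2.9  0.7  4.9] w 0.074 j7 0.13 p [0.579  0.1427 0.2008]
t 32.65 yaw -8.4 tau [ 0.115  0.69  -0.058] f [-3.6  0.1  3.9] w 0.078 j7 -0.12 p [0.5786 0.1427 0.2009]
t 33.52 yaw -26.3 tau [ 0.156  0.895 -0.042] f [-3.8  0.6  6.8] w 0.074 j7 -0.36 p [0.5782 0.1428 0.2009]
```

```bash
python3 -m jog '0 0 0 0 0.06; 0 0 0 0 0.12; 0 0 0 0 0.18; 0 0 0 0 0.24; 0 0 0 0 0.3; 0 0 0 0 0.3; 0 0 0 0 0.3' >/dev/null; python3 w.py
python3 -m jog '0 0 0 0 0.06; 0 0 0 0 0.12; 0 0 0 0 0.18; 0 0 0 0 0.24; 0 0 0 0 0.24; 0 0 0 0 0.24' >/dev/null; python3 w.py
```

```text
t 34.40 yaw -44.3 tau [ 0.221  1.017 -0.035] f [-4.9  0.8  6.8] w 0.080 j7 -0.60 p [0.5779 0.143  0.2008]
t 35.15 yaw -58.7 tau [0.289 1.096 0.004] f [-4.4  0.8  7.2] w 0.077 j7 -0.80 p [0.5777 0.1432 0.2008]
```

```bash
python3 -m jog '0 0 0 0 0.04; 0 0 0 0 0.08;  0 0 0 0 0.08;0 0 0 0 0.08; 0 0 0 0 0.08' >/dev/null; python3 w.py
python3 -m jog '0 0 0 0 0; 0 0 0 0 0' >/dev/null; python3 w.py
python3 -m jog '0 0 0 0 0; 0 0 0 0 0' >/dev/null; python3 w.py
```

```text
t 35.77 yaw -63.5 tau [0.384 1.063 0.003] f [-5.   1.8  6.8] w 0.069 j7 -0.86 p [0.5777 0.1433 0.2008]
t 36.02 yaw -63.5 tau [ 0.353  1.071 -0.087] f [-5.2  1.4  8.3] w 0.078 j7 -0.86 p [0.5777 0.1433 0.2008]
t 36.27 yaw -63.5 tau [0.385 1.057 0.024] f [-4.   1.9  6.9] w 0.077 j7 -0.86 p [0.5777 0.1433 0.2008]
```

```bash
python3 -m jog '0 0 0 0 0.02' >/dev/null; python3 w.py
python3 -m jog '0 0 0 0 0.02' >/dev/null; python3 w.py
python3 -m jog '0 0 0 0 0.02' >/dev/null; python3 w.py
python3 -m jog '0 0 0 0 0; 0 0 0 0 0' >/dev/null; python3 w.py
```

```text
t 36.40 yaw -64.7 tau [0.326 1.073 0.203] f [-5.6  1.3  6.4] w 0.079 j7 -0.88 p [0.5777 0.1433 0.2008]
t 36.52 yaw -65.9 tau [0.324 1.122 0.146] f [-5.2  1.8  7.5] w 0.075 j7 -0.89 p [0.5777 0.1434 0.2009]
t 36.65 yaw -67.1 tau [0.305 1.095 0.217] f [-4.9  1.3  6.9] w 0.073 j7 -0.91 p [0.5777 0.1434 0.2008]
t 36.90 yaw -67.1 tau [0.322 1.101 0.04 ] f [-6.5  1.8  7. ] w 0.075 j7 -0.91 p [0.5777 0.1434 0.2008]
```

It takes about 0.2 N·m while turning, so the screw is nipped at about 1.34 rad. Releasing and lifting.

```bash
python3 -m jog '0.1 0 0 0 0; 0.2 0 0 0 0; 0.3 0 0 0 0; 0.4 0 0 0 0; 0.45 0 0 0 0;0.45 0 0 0 0; 0.45 0 0 -0.3 0; 0.45 0 0 -0.7 0; 0.45 0 0 -1 0; 0.45 0 0 -1 0; 0.45 0 0 -1 0' >/dev/null; python3 w.py
python3 -m jog '0.45 0.5 0 -0.4 0; 0.45 1 0 -0.4 0; 0.45 1 0 -0.4 0; 0.45 1 0 -0.4 0' >/dev/null; python3 w.py
python3 - <<'E'
from bench import imaging
import cv2,numpy as np
a=imaging.get_image("scene")[:,:,::-1]; b=imaging.get_image("top")[:,:,::-1]
cv2.imwrite("pics/full1.png",a)
f=lambda i,s:cv2.resize(i,s,interpolation=cv2.INTER_CUBIC)
cv2.imwrite("pics/c7.png",np.hstack([f(a[150:300,260:410],(400,500)),f(b[170:290,130:280],(400,500))]))
E
```

```text
t 38.27 yaw -67.1 tau [ 0.016  0.014 -0.065] f [-0.6  0.5 -0.6] w 0.448 j7 -1.00 p [0.5785 0.1428 0.28  ]
t 38.77 yaw -67.1 tau [-0.032  0.021  0.011] f [ 0.1 -0.8 -1. ] w 0.447 j7 -1.04 p [0.6516 0.1731 0.311 ]
```

View pics/c7.png

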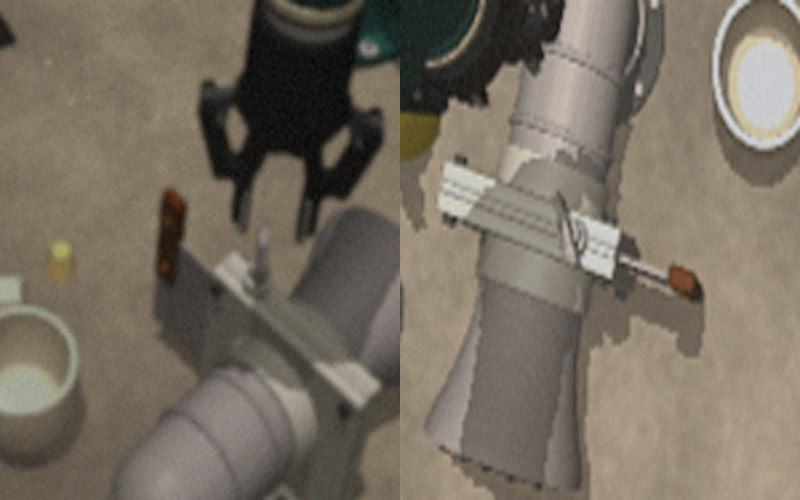

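The picture shows the bar turned, from (557,195) to (580,260) in the top view. The gate grip at (683,280) hasn't moved, the gripper is clear and the bowl is untouched.

```bash
python3 -c "
from bench import job;print(job.finish_job())"
```

```text
the job is handed in; nothing more can be done
None
```

I slid the gate shut until it bound (about 8 N above the drag), eased it back about 10 mm, then turned the wing screw clockwise about 1.34 rad, where it took about 0.2 N·m, and let go; the job is handed in, but no verdict came back.

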